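# Torch inspection: seat the returned torch, show the long one to the camera

## Robot

A 6-joint arm with a two-finger parallel gripper is mounted at the origin on a cart in front of the work surface, level with it; the furniture and walls round the work are solid. World frame = base frame: x ahead of the robot, y to its left, z up, the work surface at z = 0. Lengths are in mm, angles in degrees, forces in N, time in s.
With the tool pointing down it reaches from about 375 to 975 mm from the base axis. Payload 3.8 kg.
Tool frame: the origin (TCP) lies at the centre of the arm's flange, where the gripper is bolted on; the fingertips stand 173 mm ahead of it and the grasp point (between the pads) lies 155 mm ahead of it (manip.tcp_to_grasp is the distance from the TCP to the grasp point, in mm); z points along the fingers, y is the line along which they close (so a half turn about z gives the same grasp; the last joint's range is limited). The gripper opens to 85 mm and grips with 20 to 120 N. Pads are 22 mm wide; open, the fingers measure 114 mm over their backs; the gripper's body (76 mm by 85 mm) begins 54 mm behind the grasp point. The pads swing forward as they close: fully open they stand 13 mm farther back than shut.
Start: joints at [-78.318, 15.12, 91.902, -0, 72.978, -2.114], TCP at [160.969, -655.522, 404.68] pointing down, gripper open.
Joint ranges: [-150.88, 150.88], [-54.13, 125.18], [17.81, 147.31], [-75.09, 255.09], [0, 152.58], [-146.25, 146.25]. Speed limits (degrees/s): [147.25, 147.25, 180, 180, 180, 180].

## Interface

Orientations are given as [roll, pitch, yaw] about the fixed x, y, z axes, in that order (R = Rz(yaw) Ry(pitch) Rx(roll)).
In Python, from plant import manip, eyes gives the robot as it stands. The module is installed in compiled form; this text tells all that it offers.
- The arm moves only by the tool drive_tool, never from a script. Its argument "rows" is a list of rows, each an object of numbers: "x", "y", "z": the shift along the world's x, y, z in units of 0.3 m (1.0 is 0.3 m); "spin": the turn about the world's z in units of 90 degrees (1.0 is 90 degrees). In form: [{"x": .., "y": .., "z": .., "spin": ..}, ...]. A call has 1 to 12 rows; each row is the pose to reach, as a shift and turn from the pose commanded when the call began; what a row does not reach only later rows make up. A row lasts 1/8 s, in which the tool goes at most 62.5 mm and 10.7 degrees, less where a joint would pass 70% of its speed; a pose out of reach is approached as far as the arm can. A call with a number of a shift or a turn outside -1 to 1 is refused whole. A call with a gripper value outside its range is refused whole. "grip" is the closure, from 0 (fully open) to 1 (shut), set as the call begins (left out, the last holds). The fingers move at their own pace and stop on an object; "force" is the grip in N (left out, the last holds). Time passes only in rows, so rows that repeat a pose let the fingers close. It gives the time, the measured TCP pose, the force, the opening and the grip force at its end, in the units of the state.
- manip.sense(): the state, without advancing time (a new reading comes with each control period).
- eyes.capture(name): name is "scene" or "top" or "wrist"; returns the picture (384x512x3 uint8, red, green, blue); there is no depth.
- eyes.camera_params(name): a dict with "mtx" (3x3 intrinsics, pixels), "cam_to_world" (4x4, takes a point from camera to world coordinates); the wrist camera has in their place "mount" (4x4, takes a point from camera to tool coordinates, whose origin is the TCP and whose axes are the flange's). Camera axes: x right, y up, looking along -z (the intrinsics and any distortion apply to the point x, -y, -z); pixel columns grow to the right and rows downward; lengths in mm; the calibration is good to about 2 mm. A picture is of the moment at which its call begins: read the wrist's pose just before it. camera_params takes no time and is no camera call.
- manip.hand_in(): hands the job in; it is judged then, once.
The state is a dict: "time": time; "joint_pos": joint angles; "qd": joint speeds; "joint_torque": joint torques, N m; "tool_pos": TCP position; "eef_rot": TCP orientation; "wrist_force": force on the tool from outside, world axes, zero at the start; "moment": the same for the moment, N m; "finger_gap": opening from 0.0 (shut) to 1.0 (fully open); "grip_force": force on a finger pad.
Only numpy, scipy, OpenCV 4.12 (cv2) and the standard library are available. Lean on these libraries where they do the work, as an engineer would, in place of code of your own. Each camera call takes 0.05 s, during which the arm holds its last target. There are 200 camera calls.

## Task

The short torch standing by itself on the desk is back from inspection: seat it upright, fully home, in the free middle well of the charging stand without dropping it, and let go. Then take the long torch out of the stand and show its lamp end to the inspection camera: lamp facing the lens square on, centred in front of it and 10 cm from the glass, the torch in line with the direction the camera looks. Leave the other short torch in its well, and finish while holding the long torch still in front of the camera.

Things in the scene. Friction and masses are not known exactly. Their poses are not given: they have to be found in the camera images.
- stand: Torch charging stand fixed to the desk, a plain grey block 70 x 200 x 30 mm (x, y, z) with three round wells in a row along its y axis, 60 mm apart. Origin: centre of its underside, on the desk; z up. A torch seated in a well has its lamp end on the well floor, 8 mm above the desk (22 mm below the stand's top). The long torch is in one end well, a short torch in the other, either way round; the middle well is free at the start.
- stand_hole1 (a point): Centre of the mouth of the free middle well, level with the stand's top, 30 mm above the desk. The well is 34 mm across and 22 mm deep with a small chamfer.
- lens (a point): Centre of the glass of the inspection camera: a grey cylinder head 46 mm across on a post with a round dark foot 84 mm across, fixed to the desk; nothing of it is higher than 125 mm. The camera looks up, 30 degrees from vertical and leaning roughly towards the robot. This frame's z axis is the viewing direction, out of the lens; the lamp end of the long torch shall be at 100 mm along it, with the switch end farther away on the same line.
- torch_long_centre (a point): The long torch, in an end well of the stand: matt black pocket torch, a round rod 89 mm long; ribbed, up to 29 mm thick (allow 29 mm between the fingers along the whole length); 0.06 to 0.13 kg. It stands on its lamp end with the switch end up. This point is on its axis half-way along, 44.5 mm above the lamp end; its z axis runs along the torch from lamp end to switch end. Seated, 67 mm of it stands out of the stand.
- torch_long_lamp (a point): Centre of the flat lamp end (its underside as it stands) of the long torch; z axis along the torch towards its switch end.
- torch_back_centre (a point): The short torch that stands alone on the desk, to be seated: matt black pocket torch, a round rod 76 mm long; ribbed, up to 29 mm thick (allow 29 mm between the fingers along the whole length); 0.06 to 0.13 kg. It stands on its lamp end with the switch end up. This point is on its axis half-way along, 38 mm above the lamp end; its z axis runs along the torch from lamp end to switch end. Seated, 54 mm of it stands out of the stand.
- torch_back_lamp (a point): Centre of the flat lamp end (its underside as it stands) of the short torch to be seated; z axis along the torch towards its switch end.
- torch_rest_centre (a point): The other short torch, in the other end well, to be left there: matt black pocket torch, a round rod 76 mm long; ribbed, up to 29 mm thick (allow 29 mm between the fingers along the whole length); 0.06 to 0.13 kg. It stands on its lamp end with the switch end up. This point is on its axis half-way along, 38 mm above the lamp end; its z axis runs along the torch from lamp end to switch end.
Mind the look-alikes: they are no part of the job. Leave any turquoise look-alike of the part that bears torch_back_centre alone.

How it is judged (in metres and radians):
On the way, in this order (a step that is already met when the one before it is completed fails the run):
1. the returned short torch is seated in the middle well and let go, the long torch still in the stand (horizontal distance between torch_back_lamp and stand_hole1 below 0.006 m and z of torch_back_lamp in the frame of stand below 0.012 m and angle between torch_back_lamp's own z axis and vertical below 0.12 rad and contact force between the fingers and torch_back below 0.05 N and distance of torch_long_lamp from where it was at the start of the episode below 0.01 m), for 0.2 s.
2. the long torch is lifted out of the stand (z of torch_long_lamp in the frame of stand above 0.04 m and contact force between the fingers and torch_long above 1 N), for 0.1 s.
At the end, for the whole second after the job is handed in: Long torch held still, lamp 80-120 mm from the lens, within 20 mm of its axis each way and 0.2 rad of its direction, touching neither stand nor camera; returned torch let go in the middle well, within 6 mm of its axis, under 4 mm off its floor, 0.12 rad of upright; other torch within 12 mm (x of torch_long_lamp in the frame of lens between -0.02 and 0.02 m and y of torch_long_lamp in the frame of lens between -0.02 and 0.02 m and z of torch_long_lamp in the frame of lens between 0.08 and 0.12 m and angle between the z axis of torch_long_lamp and the z axis of lens, either way round below 0.2 rad and z of torch_long_centre in the frame of lens above 0.115 m and contact force between the fingers and torch_long above 1 N and contact force between torch_long and stand below 0.05 N and contact force between torch_long and camera below 0.05 N and linear speed of torch_long below 0.03 m/s and horizontal distance between torch_back_lamp and stand_hole1 below 0.006 m and z of torch_back_lamp in the frame of stand below 0.012 m and angle between torch_back_lamp's own z axis and vertical below 0.12 rad and contact force between the fingers and torch_back below 0.05 N and distance of torch_rest_centre from where it was at the start of the episode below 0.012 m); the arm keeps its last pose, push and grip.
It fails at once if the other short torch is pulled out or knocked about (moved over 20 mm) (distance of torch_rest_centre from where it was at the start of the episode above 0.02 m).
It fails at once if the returned torch is dropped (over 0.5 m/s out of the fingers) (linear speed of torch_back above 0.5 m/s and contact force between the fingers and torch_back below 0.05 N).
It fails at once if the long torch is dropped (over 0.5 m/s out of the fingers) (linear speed of torch_long above 0.5 m/s and contact force between the fingers and torch_long below 0.05 N).
It also fails if it takes over 54 s, if anything falls off the work surface, if the arm or the gripper's body presses on something with over 40 N, if the wrist force passes 120 N, or if a joint passes its speed limit or range.

## Working session

There is one attempt and no reset: what is moved stays moved. The work goes in short steps, Python scripts to look and compute and a tool call to move; the robot and the scene stay as the last step left them, time stands still between calls to the robot, and variables do not carry over. Pictures are saved under pics/ and viewed, at most 10 in all, crops included, and the job is handed in when it is done.

Besides the shell and the picture viewer there is one more tool, called after "Call:" in YAML: its name, and indented under it one key for each argument. drive_tool: Moves the arm, as the interface text tells. Shifts and turns lie within -1 to 1; 1 stands for 0.3 m of shift or 90 degrees of turn. Its arguments: {"type":"object","properties":{"rows":{"type":"array"},"grip":{"type":"number"},"force":{"type":"number"}},"required":["rows"]}

```bash
mkdir -p pics; cat > h.py <<'E'
import numpy as np,cv2
from scipy.spatial.transform import Rotation as R
from plant import manip,eyes
def tool():
    s=manip.sense();T=np.eye(4);T[:3,:3]=R.from_euler('xyz',s['eef_rot'],degrees=True).as_matrix();T[:3,3]=s['tool_pos'];return T
def cam(name,T=None):
    p=eyes.camera_params(name)
    return np.array(p['mtx']), (np.array(p['cam_to_world']) if 'cam_to_world' in p else T@np.array(p['mount'])), p
def ray(K,C,uv):
    d=np.linalg.inv(K)@np.array([uv[0],uv[1],1.]);d=C[:3,:3]@(d*[1,-1,-1]);return C[:3,3],d/np.linalg.norm(d)
def onz(K,C,uv,z):
    o,d=ray(K,C,uv);return o+d*(z-o[2])/d[2]
def proj(K,C,P):
    q=(np.linalg.inv(C)@np.append(P,1))[:3]*[1,-1,-1];q=K@q;return q[:2]/q[2]
def snap(name,f):
    im=eyes.capture(name);cv2.imwrite('pics/'+f,im[:,:,::-1]);return im
E
python3 - <<'E'
from h import *
a=snap('scene','s0.png');b=snap('top','t0.png')
cv2.imwrite('pics/both.png',cv2.resize(np.vstack([a,b])[:,:,::-1],(400,600)) if 0 else cv2.resize(np.hstack([a,b])[:,:,::-1],(800,300)))
for n in('scene','top'):
    K,C,p=cam(n);print(n,p.keys(),K.round(0).tolist(),C.round(2).tolist())
print(cam('wrist',np.eye(4))[1:]);print(manip.sense())
E
```

```text
scene dict_keys(['mtx', 'cam_to_world']) [[423.0, 0.0, 262.0], [0.0, 423.0, 193.0], [0.0, 0.0, 1.0]] [[-0.8, 0.45, -0.39, 65.81], [-0.6, -0.6, 0.53, 591.51], [0.0, 0.66, 0.75, 931.55], [0.0, 0.0, 0.0, 1.0]]
top dict_keys(['mtx', 'cam_to_world']) [[369.0, 0.0, 261.0], [0.0, 369.0, 193.0], [0.0, 0.0, 1.0]] [[-0.01, 0.99, -0.11, 416.71], [-1.0, -0.01, -0.0, -23.05], [-0.0, 0.11, 0.99, 983.82], [0.0, 0.0, 0.0, 1.0]]
(array([[ 1.44280086e-03,  9.59582078e-01,  2.81425219e-01,
         7.05397712e+01],
       [ 9.99998801e-01, -1.22634247e-03, -9.45270221e-04,
         7.24045437e-01],
       [-5.61940666e-04,  2.81426245e-01, -9.59582697e-01,
         3.12226883e+01],
       [ 0.00000000e+00,  0.00000000e+00,  0.00000000e+00,
         1.00000000e+00]]), {'mtx': array([[277.63556275,   0.        , 259.18225838],
       [  0.        , 277.63556275, 191.05441804],
       [  0.        ,   0.        ,   1.        ]]), 'mount': array([[ 1.44280086e-03,  9.59582078e-01,  2.81425219e-01,
         7.05397712e+01],
       [ 9.99998801e-01, -1.22634247e-03, -9.45270221e-04,
         7.24045437e-01],
[... 187 characters left out ...]
 'joint_pos': array([-7.83157553e+01,  1.51659144e+01,  9.19727251e+01, -1.91884798e-04,
        7.29793309e+01, -2.11580470e+00]), 'qd': array([ 9.98376135e-05, -9.72779613e-03, -2.40834282e-01,  3.41783190e-02,
        4.59583787e-02,  8.57964186e-02]), 'joint_torque': array([-4.20571882e-05, -5.16708612e+01, -3.68590271e+01, -4.26104737e-05,
        6.31132774e-03,  1.78498419e-05]), 'tool_pos': array([ 160.92783468, -655.21938682,  403.4802032 ]), 'eef_rot': array([-1.79882103e+02, -4.17215122e-03,  1.38001015e+01]), 'wrist_force': array([ 0.85535813,  1.21854401, -0.52336891]), 'moment': array([-0.01293847, -0.00345214,  0.00608079]), 'grip_force': 0.0, 'finger_gap': 1.0036727503483895}
```

View pics/s0.png

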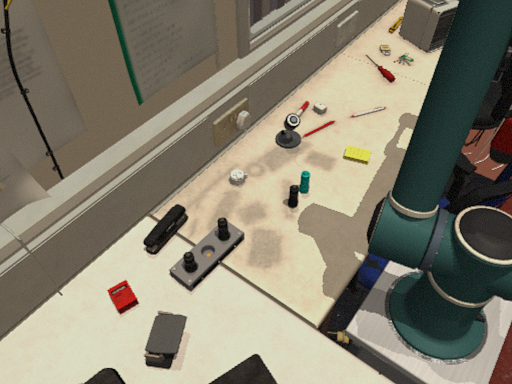

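View pics/t0.png

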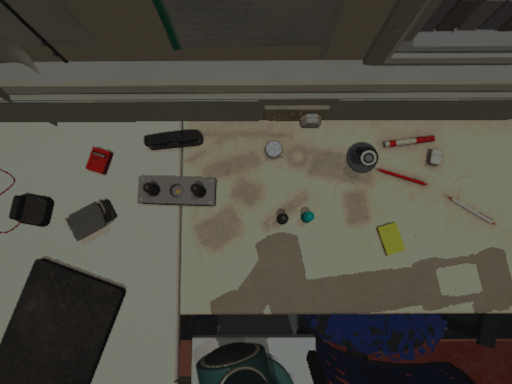

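The top view shows the stand at (177,190), with torches at (151,188) and (198,188). A lone black torch is at (282,217), a turquoise one at (307,216), and the inspection camera is at (362,157). The black one fits "matt black, standing alone" and the turquoise one is the look-alike. I'll confirm that in a crop.

```bash
python3 - <<'E'
from h import *
a=cv2.imread('pics/s0.png');b=cv2.imread('pics/t0.png')
c1=cv2.resize(b[135:235,130:390],(780,300),interpolation=cv2.INTER_CUBIC)
c2=cv2.resize(a[105:290,165:315],(243,300),interpolation=cv2.INTER_CUBIC)
c3=cv2.resize(a[105:215,265:345],(218,300),interpolation=cv2.INTER_CUBIC)
c4=cv2.resize(a[210:290,165:250],(319,300),interpolation=cv2.INTER_CUBIC)
cv2.imwrite('pics/crop.png',np.vstack([c1,np.hstack([c2,c3,c4])]))
for n,im,roi in(('top',b,(130,135,260,100)),('scene',a,(165,105,150,185))):
    K,C,_=cam(n);x,y,w,h=roi
    g=im[y:y+h,x:x+w].max(2)
    m=(g<60).astype(np.uint8)
    k,l,st,ce=cv2.connectedComponentsWithStats(m)
    for i in range(1,k):
        if st[i,4]>25: print(n,st[i].tolist()[:5]+np.array([x,y,0,0,0]),(ce[i]+[x,y]).round(1),onz(K,C,ce[i]+[x,y],40).round(0))
E
```

```text
top [144 135  59  16 738] [171.9 141. ] [657. 211.  40.]
top [347 143  31  30 521] [359.  157.2] [ 611. -276.   40.]
top [364 153  10  10  44] [368.3 157.5] [ 610. -300.   40.]
top [213 179   3  27  29] [214.7 192.7] [520.  98.  40.]
top [143 181  17  16 204] [151.5 188.3] [532. 261.  40.]
top [190 181  16  17 194] [197.9 189.5] [529. 141.  40.]
top [170 184  10  13  42] [172.7 189.3] [529. 206.  40.]
top [143 203  68   5  89] [177.2 204. ] [491. 194.  40.]
top [301 212   7  11  36] [303.2 217.1] [ 456. -129.   40.]
top [277 213  11  11 101] [281.8 218.1] [454. -74.  40.]
scene [285 118  13  13  58] [288.9 125.8] [ 631. -316.   40.]
scene [278 131  15  14 113] [284.4 138.3] [ 608. -258.   40.]
scene [276 140  19   8  27] [284.4 145.3] [ 589. -231.   40.]
scene [288 186  11  22 170] [292.9 196.8] [451. -72.  40.]
scene [165 205  22  39 472] [173.6 220.9] [656. 186.  40.]
scene [217 218  13  23 201] [222.8 230.2] [533. 131.  40.]
scene [171 235  73  55 320] [209.2 266. ] [490. 233.  40.]
scene [184 252  13  21 195] [189.5 263.1] [534. 256.  40.]
```

View pics/crop.png

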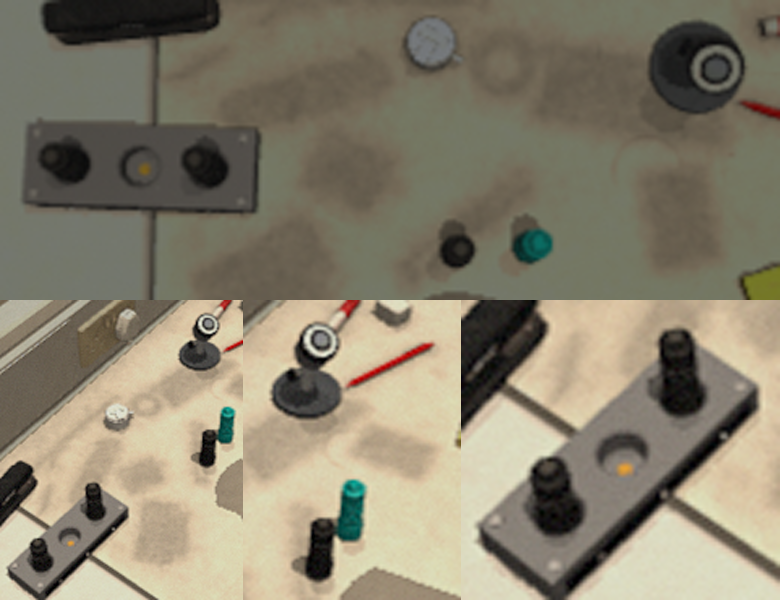

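The crop confirms the target: the black torch at top (282,217) stands alone, and the turquoise look-alike is next to it at (307,216). The lens ring is at top (368.7,157.7) and scene (292.5,120.4). I'll fly past the camera first for a close look.

Call:
drive_tool:
  rows:
    - {"x": 0.17, "y": 0.13}
    - {"x": 0.33, "y": 0.26}
    - {"x": 0.5, "y": 0.4}
    - {"x": 0.67, "y": 0.53}
    - {"x": 0.83, "y": 0.66}
    - {"x": 1.0, "y": 0.8}
    - {"x": 1.0, "y": 0.8}
  grip: 0

```text
invalid input
```

Call:
drive_tool:
  rows:
    - {"x": 0.17, "y": 0.13}
    - {"x": 0.33, "y": 0.26}
    - {"x": 0.33, "y": 0.3}
    - {"x": 0.33, "y": 0.3}
    - {"x": 0.33, "y": 0.3}

```text
invalid input
```

```bash
python3 - <<'E'
from h import *
T=tool();np.save('pics/T1.npy',T);w=snap('wrist','w1.png')
print(T[:3,3],manip.sense()['eef_rot'],manip.sense()['time'])
K1,C1,_=cam('top');K2,C2,_=cam('scene')
def tri(rs):
    A=sum(np.eye(3)-np.outer(d,d) for o,d in rs);b=sum((np.eye(3)-np.outer(d,d))@o for o,d in rs);p=np.linalg.solve(A,b)
    return p.round(1),[round(float(np.linalg.norm(np.cross(p-o,d))),1) for o,d in rs]
L,e=tri([ray(K1,C1,(368.7,157.7)),ray(K2,C2,(292.5,120.4))]);print('lens',L,e)
Kw,Cw,_=cam('wrist',T);print('lens in wrist',proj(Kw,Cw,L))
print('foot',onz(K1,C1,(362.3,157.3),5),onz(K2,C2,(288.2,139),5))
E
```

```text
[ 160.92783468 -655.21938682  403.4802032 ] [-1.79897739e+02 -3.74752292e-03  1.37970645e+01] 0.15
lens [ 597.7 -283.2   99.9] [0.8, 0.8]
lens in wrist [-260.42869704 -824.22063531]
foot [ 617.52822091 -294.41307282    5.        ] [ 617.29609097 -295.52605532    5.        ]
```

View pics/w1.png

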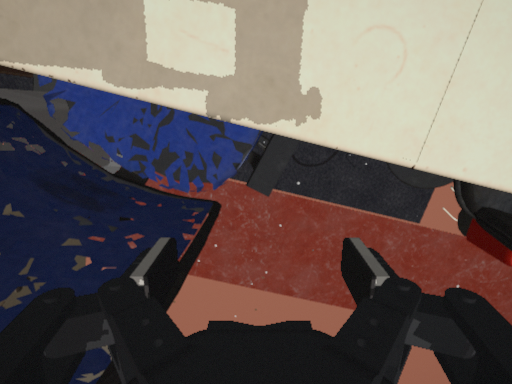

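The moves were refused, probably because each row needs all four keys, so the wrist picture only shows the floor at the start pose. The lens triangulates to (598,-283,100) with 0.8 mm residual. I'll retry with full rows.

Call:
drive_tool:
  rows:
    - {"x": 0.17, "y": 0.13, "z": 0, "spin": 0}
    - {"x": 0.33, "y": 0.26, "z": 0, "spin": 0}
    - {"x": 0.5, "y": 0.4, "z": 0, "spin": 0}
    - {"x": 0.67, "y": 0.53, "z": 0, "spin": 0}
    - {"x": 0.83, "y": 0.66, "z": 0, "spin": 0}
    - {"x": 1.0, "y": 0.8, "z": 0, "spin": 0}
    - {"x": 1.0, "y": 0.8, "z": 0, "spin": 0}
  grip: 0

```text
time: 1.02
tool_pos: [463.6, -412.6, 404.3]
eef_rot: [-179.9, -0.0, 14.1]
wrist_force: [-1.2, 0.0, -0.6]
finger_gap: 0.997
grip_force: 0.0
```

Call:
drive_tool:
  rows:
    - {"x": 0.17, "y": 0.13, "z": 0, "spin": 0}
    - {"x": 0.33, "y": 0.26, "z": 0, "spin": 0}
    - {"x": 0.33, "y": 0.35, "z": 0, "spin": 0}
    - {"x": 0.33, "y": 0.35, "z": 0, "spin": 0}
    - {"x": 0.33, "y": 0.35, "z": 0, "spin": 0}

```text
time: 1.65
tool_pos: [558.9, -311.4, 404.6]
eef_rot: [180.0, 0.0, 13.8]
wrist_force: [-0.1, -0.2, -0.6]
finger_gap: 1.002
grip_force: 0.0
```

```bash
python3 - <<'E'
from h import *
T=tool();np.save('pics/T2.npy',T);w=snap('wrist','w2.png')
print(T[:3,3],manip.sense()['eef_rot'],manip.sense()['time'])
Kw,Cw,_=cam('wrist',T);print('lens in wrist',proj(Kw,Cw,np.array([598,-283,100])),proj(Kw,Cw,np.array([617,-295,5])))
E
```

```text
[ 558.89590017 -311.39499433  404.63406259] [1.79964876e+02 2.81314340e-02 1.37089910e+01] 1.7
lens in wrist [239.21591381 137.02835881] [256.61496133 117.63681106]
```

View pics/w2.png

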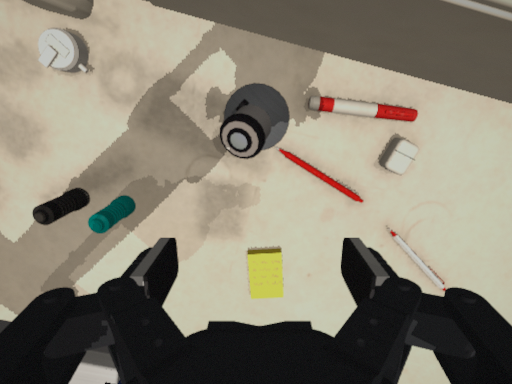

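The lens ring is at (238,140) and the foot at (257,116), within about 3 px of the prediction from the other views. So the lens is at about (597,-283,100), viewing azimuth about 150°. Next I go above the returned torch, fingers closing along x to stay clear of the turquoise one.

Call:
drive_tool:
  rows:
    - {"x": -0.05, "y": 0.1, "z": 0, "spin": 0.11}
    - {"x": -0.1, "y": 0.2, "z": 0, "spin": 0.22}
    - {"x": -0.15, "y": 0.3, "z": 0, "spin": 0.33}
    - {"x": -0.2, "y": 0.4, "z": 0, "spin": 0.44}
    - {"x": -0.24, "y": 0.5, "z": -0.05, "spin": 0.55}
    - {"x": -0.28, "y": 0.6, "z": -0.1, "spin": 0.66}
    - {"x": -0.32, "y": 0.7, "z": -0.2, "spin": 0.76}
    - {"x": -0.355, "y": 0.795, "z": -0.27, "spin": 0.847}
    - {"x": -0.355, "y": 0.795, "z": -0.27, "spin": 0.847}
    - {"x": -0.355, "y": 0.795, "z": -0.27, "spin": 0.847}
    - {"x": -0.355, "y": 0.795, "z": -0.27, "spin": 0.847}

```text
time: 3.08
tool_pos: [454.4, -73.3, 325.1]
eef_rot: [179.8, 0.1, 89.9]
wrist_force: [0.1, 0.6, 0.2]
finger_gap: 0.999
grip_force: 0.0
```

```bash
python3 - <<'E'
from h import *
T=tool();w=snap('wrist','w3.png')
print(T[:3,3],manip.sense()['eef_rot'],manip.sense()['time'])
K,C,_=cam('wrist',T)
P=np.array([452,-73,0.])
for z in(0,76): print(z,proj(K,C,P+[0,0,z]))
m=(w.max(2)<60).astype(np.uint8);m[230:]=0
k,l,st,ce=cv2.connectedComponentsWithStats(m)
for i in range(1,k):
    if st[i,4]>150: print(st[i],ce[i].round(1),onz(K,C,ce[i],38).round(1))
E
```

```text
[454.38978056 -73.27241948 325.06135302] [1.79867964e+02 4.27616975e-02 8.99038643e+01] 3.125
0 [256.78092441 176.62927425]
76 [256.30308773 198.1419166 ]
[   0   40   35  157 2737] [ 11.7 138.6] [230.  -28.2  38. ]
[243 168  28  45 941] [256.6 189.1] [452.  -76.2  38. ]
[ 10 195  36  35 872] [ 28.  214.4] [ 227.4 -101.7   38. ]
```

View pics/w3.png

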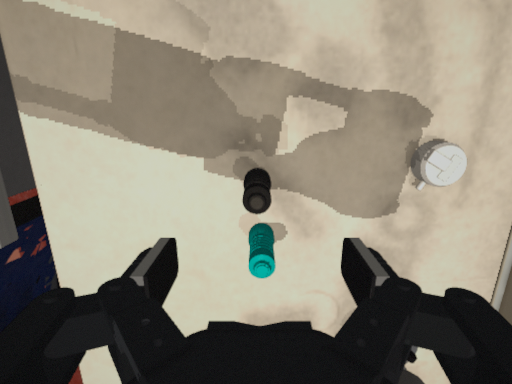

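The black torch sits at (257,189), top end (257,201), and the turquoise one at (262,250), about 55 mm behind. The torch is at (452,-75). Descending to grip.

Call:
drive_tool:
  rows:
    - {"x": -0.008, "y": -0.006, "z": -0.1, "spin": 0}
    - {"x": -0.008, "y": -0.006, "z": -0.2, "spin": 0}
    - {"x": -0.008, "y": -0.006, "z": -0.3, "spin": 0}
    - {"x": -0.008, "y": -0.006, "z": -0.393, "spin": 0}
    - {"x": -0.008, "y": -0.006, "z": -0.393, "spin": 0}

```text
time: 3.75
tool_pos: [450.2, -74.1, 204.2]
eef_rot: [-179.7, -0.0, 90.0]
wrist_force: [-1.4, -0.2, -0.2]
finger_gap: 0.999
grip_force: 0.0
```

Call:
drive_tool:
  rows:
    - {"x": 0, "y": 0, "z": 0, "spin": 0}
    - {"x": 0, "y": 0, "z": 0, "spin": 0}
    - {"x": 0, "y": 0, "z": 0, "spin": 0}
    - {"x": 0, "y": 0, "z": 0, "spin": 0}
    - {"x": 0, "y": 0, "z": 0, "spin": 0}
    - {"x": 0, "y": 0, "z": 0, "spin": 0}
    - {"x": 0, "y": 0, "z": 0, "spin": 0}
    - {"x": 0, "y": 0, "z": 0, "spin": 0}
  grip: 1
  force: 40

```text
time: 4.75
tool_pos: [451.8, -74.0, 206.9]
eef_rot: [179.9, 0.0, 90.0]
wrist_force: [-1.4, -0.7, 5.2]
finger_gap: 0.331
grip_force: 39.1
```

Call:
drive_tool:
  rows:
    - {"x": 0, "y": 0, "z": 0.1, "spin": 0}
    - {"x": 0, "y": 0, "z": 0.25, "spin": 0}
    - {"x": 0, "y": 0, "z": 0.4, "spin": 0}
    - {"x": 0, "y": 0, "z": 0.53, "spin": 0}
    - {"x": 0, "y": 0, "z": 0.53, "spin": 0}

```text
time: 5.38
tool_pos: [452.3, -74.0, 368.6]
eef_rot: [179.6, 0.1, 90.0]
wrist_force: [-0.0, -0.1, -0.9]
finger_gap: 0.328
grip_force: 39.6
```

Call:
drive_tool:
  rows:
    - {"x": 0.06, "y": 0.17, "z": 0, "spin": 0}
    - {"x": 0.13, "y": 0.34, "z": 0, "spin": 0}
    - {"x": 0.2, "y": 0.5, "z": 0, "spin": 0}
    - {"x": 0.26, "y": 0.63, "z": 0, "spin": 0}
    - {"x": 0.26, "y": 0.63, "z": 0, "spin": 0}
    - {"x": 0.26, "y": 0.63, "z": 0, "spin": 0}
    - {"x": 0.26, "y": 0.63, "z": 0, "spin": 0}

```text
time: 6.25
tool_pos: [528.4, 114.2, 363.9]
eef_rot: [-179.9, 0.0, 90.0]
wrist_force: [0.2, 0.4, -0.8]
finger_gap: 0.332
grip_force: 39.6
```

```bash
python3 - <<'E'
from h import *
T=tool();np.save('pics/T4.npy',T);w=snap('wrist','w4.png')
print(T[:3,3],manip.sense()['eef_rot'],manip.sense()['time'])
K,C,_=cam('wrist',T)
K1,C1,_=cam('top')
print(onz(K1,C1,(176.7,190.7),30), proj(K,C,np.array([530,197,30.])),proj(K,C,np.array([530,257,90.])),proj(K,C,np.array([530,137,90.])))
hsv=cv2.cvtColor(w,cv2.COLOR_RGB2HSV)
m=((hsv[:,:,0]<25)&(hsv[:,:,0]>8)&(hsv[:,:,1]>150)&(hsv[:,:,2]>120)).astype(np.uint8)
k,l,st,ce=cv2.connectedComponentsWithStats(m)
print([(st[i].tolist(),ce[i].round(1),onz(K,C,ce[i],8).round(1)) for i in range(1,k) if st[i,4]>5])
E
```

```text
[528.43828808 114.20767588 363.88259719] [-1.79942762e+02  2.06387224e-02  8.99471927e+01] 6.3
[526.8818436  197.94374714  30.        ] [261.90996464  96.95249987] [262.84201388  10.85229874] [262.22207554 165.45941109]
[([257, 98, 6, 3, 13], array([259.2,  99.2]), array([527.2, 195.6,   8. ]))]
```

View pics/w4.png

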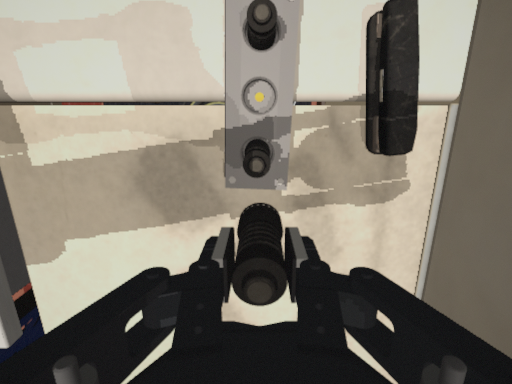

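The wrist view shows the held torch upright, the free well with its yellow contact at (259,98), torch tops at (262,13) and (257,167), and stand corners at (226,187) and (287,188). Next I work out the stand axis and which end torch is the long one.

```bash
python3 - <<'E'
from h import *
T=np.load('pics/T4.npy');K,C,_=cam('wrist',T)
w=cv2.imread('pics/w4.png')
for uv in((226,187),(287,188),(225.5,40),(225.5,150),(291,150),(297.5,40)): print(uv,onz(K,C,uv,30).round(1))
p=onz(K,C,(259.2,98.5),8);print('contact',p)
g=cv2.cvtColor(w,cv2.COLOR_BGR2GRAY)
c=cv2.HoughCircles(cv2.resize(g[70:125,230:292],None,fx=4,fy=4,interpolation=cv2.INTER_CUBIC),cv2.HOUGH_GRADIENT,1,60,param1=80,param2=20,minRadius=50,maxRadius=80)
if c is not None:
  for q in c[0]: uv=q[:2]/4+[230,70];print('circ',uv,q[2]/4,onz(K,C,uv,30).round(1))
for n,uv in(('far',(262,12)),('near',(256.5,167))):
  for z in(84,97): print(n,z,onz(K,C,uv,z).round(1))
# independent: blob ends in top & scene views by triangulation of the blobs' upper ends
for n in('top','scene'):
  im=cv2.imread('pics/'+n[0]+'0.png');K,C,_=cam(n)
  for y in(257,136):
    print(n,y,[proj(K,C,np.array([528+ (y-196)*0.03,y,z])).round(1).tolist() for z in(30,84,97)])
E
```

```text
(226, 187) [489.7 100.4  30. ]
(287, 188) [558.8  99.3  30. ]
(225.5, 40) [494.1 249.8  30. ]
(225.5, 150) [490.5 142.2  30. ]
(291, 150) [561.9 142.3  30. ]
(297.5, 40) [564.7 249.9  30. ]
contact [527.17638531 196.25270326   8.        ]
circ [257.875  96.625] 16.45 [525.8 197.3  30. ]
far 84 [529.4 258.   84. ]
far 97 [529.3 254.2  97. ]
near 84 [524.9 134.4  84. ]
near 97 [525. 137.  97.]
top 257 [[154.0, 189.7], [147.7, 187.1], [146.0, 186.5]]
top 136 [[200.5, 190.8], [196.9, 188.3], [195.9, 187.7]]
scene 257 [[190.9, 266.4], [188.0, 254.4], [187.3, 251.3]]
scene 136 [[223.8, 234.8], [222.4, 222.3], [222.1, 219.1]]
```

The far torch (y≈257) fits an 84 mm top and the near one (y≈137) fits 97 mm, and the scene view agrees. So the near one is the long torch. The middle well is at about (527,197). Next I move over it and descend to just above the mouth.

Call:
drive_tool:
  rows:
    - {"x": -0.003, "y": 0.15, "z": 0, "spin": 0}
    - {"x": -0.005, "y": 0.279, "z": 0, "spin": 0}
    - {"x": -0.005, "y": 0.279, "z": 0, "spin": 0}
    - {"x": -0.005, "y": 0.279, "z": -0.12, "spin": 0}
    - {"x": -0.005, "y": 0.279, "z": -0.24, "spin": 0}
    - {"x": -0.005, "y": 0.279, "z": -0.34, "spin": 0}
    - {"x": -0.005, "y": 0.279, "z": -0.41, "spin": 0}
    - {"x": -0.005, "y": 0.279, "z": -0.41, "spin": 0}
    - {"x": -0.005, "y": 0.279, "z": -0.41, "spin": 0}

```text
time: 7.42
tool_pos: [528.1, 198.2, 242.8]
eef_rot: [179.9, -0.0, 90.0]
wrist_force: [0.0, 0.2, -1.3]
finger_gap: 0.331
grip_force: 39.7
```

```bash
python3 - <<'E'
from h import *
T=tool();np.save('pics/T5.npy',T);w=snap('wrist','w5.png');s=snap('scene','s5.png')
print(T[:3,3],manip.sense()['eef_rot'],manip.sense()['time'])
K,C,_=cam('wrist',T)
for P in((527,197,30),(527,214,30),(T[0,3],T[1,3],T[2,3]-207)): print(proj(K,C,np.array(P)).round(1))
a=cv2.resize(w[60:260,160:360],(400,400),interpolation=cv2.INTER_CUBIC)
b=cv2.resize(s[190:290,160:260],(400,400),interpolation=cv2.INTER_CUBIC)
cv2.imwrite('pics/c5.png',np.hstack([a,b])[:,:,::-1])
E
```

```text
[528.11285417 198.20473317 242.78026261] [ 1.79851162e+02 -4.26811977e-02  8.99950673e+01] 7.525
[258.2 216.4]
[258.2 193.2]
[259.8 217.9]
```

View pics/c5.png

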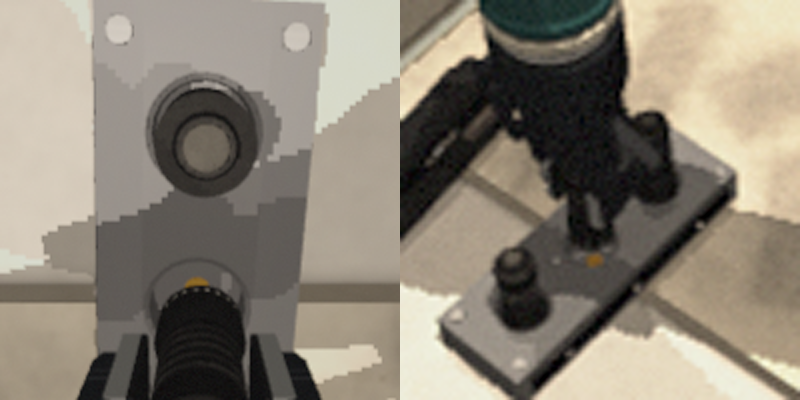

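```bash
python3 - <<'E'
from h import *
T=np.load('pics/T5.npy');K,C,_=cam('wrist',T)
w=cv2.imread('pics/w5.png').max(2)
print('col259',list(zip(range(180,215),w[180:215,258:261].mean(1).astype(int))))
for r in(212,218,224): print('row',r,w[r,225:295].tolist())
tx,ty,tz=T[:3,3]
for dy in(0,-2,-4): print('lamp far rim at dy',dy,[proj(K,C,np.array([tx,ty+dy+r,36])).round(1).tolist() for r in(13.5,14.5)])
for y in(197,199,201): print('mouth far rim',y,[proj(K,C,np.array([527,y+r,30])).round(1).tolist() for r in(17,18)])
print('rest top (262.5,133.5)',onz(K,C,(262.5,133.5),84))
K2,C2,_=cam('scene');print('contact scene',onz(K2,C2,(208.7,255),8),'contact wrist',onz(K,C,(258,201),8))
E
```

```text
col259 [(180, np.int64(92)), (181, np.int64(92)), (182, np.int64(92)), (183, np.int64(91)), (184, np.int64(91)), (185, np.int64(91)), (186, np.int64(90)), (187, np.int64(90)), (188, np.int64(85)), (189, np.int64(77)), (190, np.int64(78)), (191, np.int64(87)), (192, np.int64(90)), (193, np.int64(91)), (194, np.int64(91)), (195, np.int64(91)), (196, np.int64(90)), (197, np.int64(91)), (198, np.int64(108)), (199, np.int64(131)), (200, np.int64(138)), (201, np.int64(139)), (202, np.int64(110)), (203, np.int64(31)), (204, np.int64(44)), (205, np.int64(39)), (206, np.int64(18)), (207, np.int64(19)), (208, np.int64(19)), (209, np.int64(19)), (210, np.int64(20)), (211, np.int64(21)), (212, np.int64(20)), (213, np.int64(21)), (214, np.int64(20))]
row 212 [95, 94, 95, 95, 95, 93, 86, 80, 80, 70, 58, 55, 58, 67, 88, 89, 73, 56, 60, 26, 18, 20, 18, 20, 18, 19, 21, 20, 21, 21, 20, 21, 18, 22, 20, 19, 21, 20, 24, 20, 23, 25, 19, 20, 22, 21, 20, 20, 21, 19, 19, 31, 50, 56, 57, 56, 58, 76, 89, 92, 103, 115, 114, 114, 114, 113, 114, 114, 114, 113]
row 218 [95, 101, 113, 112, 113, 113, 110, 95, 82, 77
[... 352 characters left out ...]
, 20, 19, 17, 28, 30, 27, 29, 24, 24, 26, 24, 18, 21, 19, 22, 19, 21, 21, 22, 22, 25, 27, 24, 23, 25, 22, 20, 17, 19, 21, 21, 19, 18, 18, 16, 41, 82, 108, 115, 115, 113, 113, 114, 113, 113, 112, 113, 113, 113]
lamp far rim at dy 0 [[259.8, 199.1], [259.8, 197.6]]
lamp far rim at dy -2 [[259.8, 201.9], [259.8, 200.5]]
lamp far rim at dy -4 [[259.8, 204.8], [259.8, 203.4]]
mouth far rim 197 [[258.2, 193.2], [258.2, 191.8]]
mouth far rim 199 [[258.2, 190.4], [258.2, 188.9]]
mouth far rim 201 [[258.2, 187.5], [258.2, 186.1]]
rest top (262.5,133.5) [529.04293413 258.4582163   84.        ]
contact scene [527.69233526 196.64584767   8.        ] contact wrist [526.82201383 201.02979175   8.        ]
```

Call:
drive_tool:
  rows:
    - {"x": -0.003, "y": 0.011, "z": 0, "spin": 0}
    - {"x": -0.003, "y": 0.011, "z": -0.015, "spin": 0}
    - {"x": -0.003, "y": 0.011, "z": -0.03, "spin": 0}
    - {"x": -0.003, "y": 0.011, "z": -0.045, "spin": 0}
    - {"x": -0.003, "y": 0.011, "z": -0.045, "spin": 0}

```text
time: 8.15
tool_pos: [526.3, 202.1, 227.4]
eef_rot: [-179.9, 0.0, 90.0]
wrist_force: [0.1, -0.1, -0.9]
finger_gap: 0.327
grip_force: 39.7
```

Call:
drive_tool:
  rows:
    - {"x": 0, "y": 0, "z": -0.012, "spin": 0}
    - {"x": 0, "y": 0, "z": -0.024, "spin": 0}
    - {"x": 0, "y": 0, "z": -0.036, "spin": 0}
    - {"x": 0, "y": 0, "z": -0.046, "spin": 0}
    - {"x": 0, "y": 0, "z": -0.046, "spin": 0}

```text
time: 8.78
tool_pos: [526.7, 202.2, 214.9]
eef_rot: [-180.0, 0.0, 90.0]
wrist_force: [-2.5, -1.4, 3.6]
finger_gap: 0.331
grip_force: 39.9
```

Call:
drive_tool:
  rows:
    - {"x": 0, "y": 0, "z": -0.006, "spin": 0}
    - {"x": 0, "y": 0, "z": -0.006, "spin": 0}

```text
time: 9.02
tool_pos: [526.9, 202.3, 214.8]
eef_rot: [-180.0, 0.0, 90.0]
wrist_force: [-5.3, -2.8, 15.0]
finger_gap: 0.328
grip_force: 41.1
```

It's home: force is rising with no more travel. Release and rise.

Call:
drive_tool:
  rows:
    - {"x": 0, "y": 0, "z": 0.005, "spin": 0}
    - {"x": 0, "y": 0, "z": 0.005, "spin": 0}
    - {"x": 0, "y": 0, "z": 0.005, "spin": 0}
    - {"x": 0, "y": 0, "z": 0.005, "spin": 0}
    - {"x": 0, "y": 0, "z": 0.005, "spin": 0}
  grip: 0

```text
time: 9.65
tool_pos: [526.6, 202.2, 214.0]
eef_rot: [-180.0, 0.0, 90.0]
wrist_force: [0.2, 0.1, -0.6]
finger_gap: 1.002
grip_force: 0.0
```

Call:
drive_tool:
  rows:
    - {"x": 0, "y": 0, "z": 0.08, "spin": 0}
    - {"x": 0, "y": 0, "z": 0.2, "spin": 0}
    - {"x": 0, "y": 0, "z": 0.35, "spin": 0}
    - {"x": 0, "y": -0.15, "z": 0.45, "spin": 0}
    - {"x": 0, "y": -0.25, "z": 0.45, "spin": 0}
    - {"x": 0, "y": -0.25, "z": 0.45, "spin": 0}
    - {"x": 0, "y": -0.25, "z": 0.45, "spin": 0}

```text
time: 10.52
tool_pos: [526.5, 127.4, 348.7]
eef_rot: [-180.0, -0.0, 90.0]
wrist_force: [-0.2, 0.3, 0.0]
finger_gap: 1.0
grip_force: 0.0
```

```bash
python3 - <<'E'
from h import *
T=tool();np.save('pics/T6.npy',T);w=snap('wrist','w6.png');s=snap('scene','s6.png')
print(T[:3,3],manip.sense()['eef_rot'],manip.sense()['time'])
K,C,_=cam('wrist',T)
for P in((525,137,97),(527,198,84),(529,258,84)): print(proj(K,C,np.array(P)).round(1))
a=cv2.resize(w[0:230,160:360],(400,460),interpolation=cv2.INTER_CUBIC)
b=cv2.resize(s[190:290,160:260],(400,400),interpolation=cv2.INTER_CUBIC)
cv2.imwrite('pics/c6.png',np.hstack([a,np.pad(b,((0,60),(0,0),(0,0)))])[:,:,::-1])
E
```

```text
[526.49593473 127.41176117 348.70754038] [-1.79934418e+02 -9.46472186e-03  9.00645418e+01] 10.625
[258.4 186.8]
[261.  109.6]
[263.9  25.8]
```

View pics/c6.png

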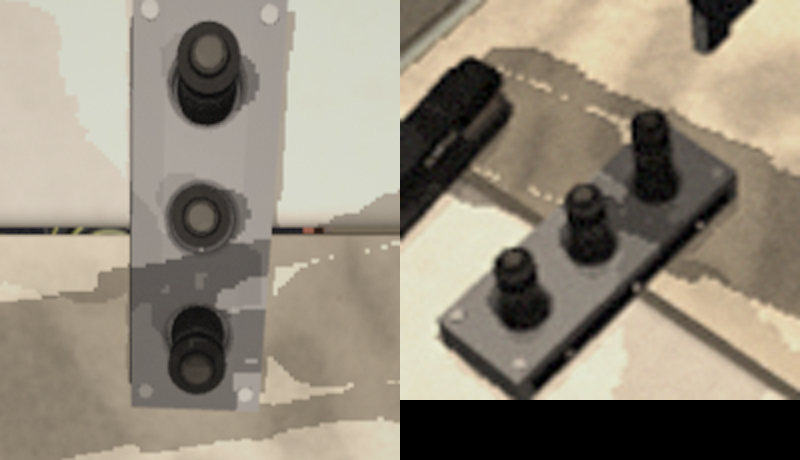

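Both short torches show the same height, so the returned one is seated. The long torch is the tall one at scene-crop (650,150), i.e. the near well, top at wrist (258.5,184), giving (525,139). I'll grip it with the fingers along x and a light force. It will then be half lifted and swung 30° in the pads against the well rim.

Call:
drive_tool:
  rows:
    - {"x": -0.004, "y": 0.038, "z": -0.1, "spin": 0}
    - {"x": -0.004, "y": 0.038, "z": -0.2, "spin": 0}
    - {"x": -0.004, "y": 0.038, "z": -0.3, "spin": 0}
    - {"x": -0.004, "y": 0.038, "z": -0.37, "spin": 0}
    - {"x": -0.004, "y": 0.038, "z": -0.413, "spin": 0}
    - {"x": -0.004, "y": 0.038, "z": -0.413, "spin": 0}

```text
time: 11.38
tool_pos: [524.9, 139.0, 224.1]
eef_rot: [-179.9, 0.0, 90.1]
wrist_force: [0.1, -0.4, -0.4]
finger_gap: 0.997
grip_force: 0.0
```

Call:
drive_tool:
  rows:
    - {"x": 0, "y": 0, "z": 0, "spin": 0}
    - {"x": 0, "y": 0, "z": 0, "spin": 0}
    - {"x": 0, "y": 0, "z": 0, "spin": 0}
    - {"x": 0, "y": 0, "z": 0, "spin": 0}
    - {"x": 0, "y": 0, "z": 0, "spin": 0}
    - {"x": 0, "y": 0, "z": 0, "spin": 0}
    - {"x": 0, "y": 0, "z": 0, "spin": 0}
    - {"x": 0, "y": 0, "z": 0, "spin": 0}
  grip: 1
  force: 25

```text
time: 12.38
tool_pos: [525.9, 138.6, 226.1]
eef_rot: [179.9, -0.0, 90.0]
wrist_force: [-0.8, -0.0, 4.7]
finger_gap: 0.332
grip_force: 26.6
```

Call:
drive_tool:
  rows:
    - {"x": 0, "y": 0, "z": 0.015, "spin": 0}
    - {"x": 0, "y": 0, "z": 0.03, "spin": 0}
    - {"x": 0, "y": 0, "z": 0.043, "spin": 0}
    - {"x": 0, "y": 0, "z": 0.043, "spin": 0}
    - {"x": 0, "y": 0, "z": 0.043, "spin": 0}

```text
time: 13.0
tool_pos: [525.4, 138.6, 238.1]
eef_rot: [-180.0, 0.0, 90.0]
wrist_force: [-0.6, 0.0, -2.0]
finger_gap: 0.331
grip_force: 26.2
```

Now swing: move −y by 32 mm in steps.

Call:
drive_tool:
  rows:
    - {"x": 0, "y": -0.01, "z": 0, "spin": 0}
    - {"x": 0, "y": -0.02, "z": 0, "spin": 0}
    - {"x": 0, "y": -0.03, "z": 0, "spin": 0}
    - {"x": 0, "y": -0.04, "z": 0, "spin": 0}
    - {"x": 0, "y": -0.05, "z": 0, "spin": 0}
    - {"x": 0, "y": -0.05, "z": 0, "spin": 0}

```text
time: 13.75
tool_pos: [525.5, 124.2, 238.8]
eef_rot: [180.0, -0.1, 90.0]
wrist_force: [-1.3, 4.9, 2.4]
finger_gap: 0.335
grip_force: 26.4
```

Call:
drive_tool:
  rows:
    - {"x": 0, "y": -0.01, "z": 0, "spin": 0}
    - {"x": 0, "y": -0.02, "z": 0, "spin": 0}
    - {"x": 0, "y": -0.03, "z": 0, "spin": 0}
    - {"x": 0, "y": -0.04, "z": 0, "spin": 0}
    - {"x": 0, "y": -0.05, "z": 0, "spin": 0}
    - {"x": 0, "y": -0.058, "z": 0, "spin": 0}
    - {"x": 0, "y": -0.058, "z": 0, "spin": 0}
    - {"x": 0, "y": -0.058, "z": 0, "spin": 0}

```text
time: 14.75
tool_pos: [525.4, 106.6, 238.2]
eef_rot: [180.0, -0.1, 90.0]
wrist_force: [0.3, 5.3, -0.8]
finger_gap: 0.333
grip_force: 25.9
```

```bash
python3 - <<'E'
from h import *
s=manip.sense();print(s['tool_pos'],s['wrist_force'])
T=tool();w=snap('wrist','w7.png');np.save('pics/T7.npy',T)
m=(w.max(2)<50).astype(np.uint8)
for r in range(120,300,8):
    q=np.flatnonzero(m[r,200:320])+200;print(r,(q.min(),q.max(),len(q)) if len(q) else '')
E
```

```text
[525.44913114 106.60474354 238.16794372] [ 0.26502642  5.28234584 -0.76432982]
120 
128 
136 
144 
152 
160 (np.int64(244), np.int64(275), 20)
168 (np.int64(239), np.int64(279), 41)
176 (np.int64(237), np.int64(282), 46)
184 (np.int64(237), np.int64(282), 46)
192 (np.int64(238), np.int64(281), 44)
200 (np.int64(239), np.int64(279), 41)
208 (np.int64(238), np.int64(280), 43)
216 (np.int64(237), np.int64(281), 45)
224 (np.int64(237), np.int64(281), 45)
232 (np.int64(229), np.int64(289), 55)
240 (np.int64(207), np.int64(311), 78)
248 (np.int64(203), np.int64(315), 90)
256 (np.int64(200), np.int64(318), 95)
264 (np.int64(200), np.int64(319), 111)
272 (np.int64(200), np.int64(319), 120)
280 (np.int64(200), np.int64(319), 120)
288 (np.int64(200), np.int64(319), 112)
296 (np.int64(200), np.int64(319), 73)
```

Call:
drive_tool:
  rows:
    - {"x": 0, "y": 0, "z": 0, "spin": 0}
    - {"x": 0, "y": 0, "z": 0, "spin": 0}
    - {"x": 0, "y": 0, "z": 0.03, "spin": 0}
    - {"x": 0, "y": 0, "z": 0.1, "spin": 0}
    - {"x": 0, "y": 0, "z": 0.2, "spin": 0}
    - {"x": 0, "y": 0, "z": 0.3, "spin": 0}
    - {"x": 0, "y": 0, "z": 0.4, "spin": 0}
    - {"x": 0, "y": 0, "z": 0.48, "spin": 0}
    - {"x": 0, "y": 0, "z": 0.52, "spin": 0}
    - {"x": 0, "y": 0, "z": 0.52, "spin": 0}
    - {"x": 0, "y": 0, "z": 0.52, "spin": 0}
  force: 70

```text
time: 16.18
tool_pos: [525.0, 105.9, 392.9]
eef_rot: [-179.9, 0.0, 90.0]
wrist_force: [-0.5, 0.0, -1.2]
finger_gap: 0.323
grip_force: 69.0
```

```bash
python3 - <<'E'
from h import *
T=tool();w=snap('wrist','w8.png');np.save('pics/T8.npy',T);s=snap('scene','s8.png')
print(T[:3,3])
K,C,_=cam('wrist',T)
m=(w.max(2)<50).astype(np.uint8)
for r in range(100,250,8):
    q=np.flatnonzero(m[r,200:320])+200;print(r,(int(q.min()),int(q.max()),len(q)) if len(q) else '',end=' ')
print()
for th in(20,25,30,35,40):
    a=np.radians(th);ax=np.array([-np.sin(a),0,-np.cos(a)]) # lamp->switch in tool
    l=np.array([0,0,155.])-62*ax; e=np.array([np.cos(a),0,-np.sin(a)])
    W=lambda p:(T@np.append(p,1))[:3]
    print(th,'lamp far rim',proj(K,C,W(l+14.5*e)).round(1),'near rim',proj(K,C,W(l-14.5*e)).round(1),'switch c',proj(K,C,W(l+89*ax)).round(1))
E
```

```text
[525.04792011 105.93594991 392.89898149]
100 (256, 267, 12) 108  116  124  132  140  148  156 (253, 265, 13) 164 (241, 276, 31) 172 (239, 279, 41) 180 (238, 280, 43) 188 (237, 281, 41) 196 (239, 279, 41) 204 (239, 279, 38) 212 (238, 280, 43) 220 (238, 280, 43) 228 (231, 287, 51) 236 (229, 289, 57) 244 (206, 312, 85) 
20 lamp far rim [260.3 167. ] near rim [260.2 202. ] switch c [260.9 307.1]
25 lamp far rim [260.4 161. ] near rim [260.2 195. ] switch c [260.9 309.9]
30 lamp far rim [260.4 155.3] near rim [260.2 188.1] switch c [260.8 312.3]
35 lamp far rim [260.5 149.9] near rim [260.2 181.4] switch c [260.8 314. ]
40 lamp far rim [260.5 144.8] near rim [260.3 174.9] switch c [260.8 315.2]
```

The lamp's far rim is at row ≈156, which matches about 30° of tilt. Carrying it to the camera with a −120° spin.

Call:
drive_tool:
  rows:
    - {"x": 0, "y": -0.05, "z": 0, "spin": -0.05}
    - {"x": 0, "y": -0.13, "z": 0, "spin": -0.13}
    - {"x": 0, "y": -0.22, "z": 0, "spin": -0.22}
    - {"x": 0, "y": -0.31, "z": 0, "spin": -0.31}
    - {"x": 0, "y": -0.4, "z": 0, "spin": -0.4}
    - {"x": 0, "y": -0.49, "z": 0, "spin": -0.49}
    - {"x": 0, "y": -0.58, "z": 0, "spin": -0.58}
    - {"x": 0, "y": -0.63, "z": 0, "spin": -0.65}
    - {"x": 0, "y": -0.65, "z": 0, "spin": -0.68}

```text
time: 17.4
tool_pos: [525.2, -89.6, 393.1]
eef_rot: [-179.9, 0.1, 28.7]
wrist_force: [-0.9, 0.3, -0.4]
finger_gap: 0.32
grip_force: 68.9
```

Call:
drive_tool:
  rows:
    - {"x": 0, "y": -0.05, "z": 0, "spin": -0.06}
    - {"x": 0, "y": -0.12, "z": 0, "spin": -0.14}
    - {"x": 0, "y": -0.2, "z": 0, "spin": -0.23}
    - {"x": 0, "y": -0.28, "z": 0, "spin": -0.32}
    - {"x": 0, "y": -0.36, "z": 0, "spin": -0.42}
    - {"x": 0.003, "y": -0.43, "z": 0.005, "spin": -0.52}
    - {"x": 0.006, "y": -0.48, "z": 0.01, "spin": -0.6}
    - {"x": 0.006, "y": -0.51, "z": 0.01, "spin": -0.65}
    - {"x": 0.006, "y": -0.51, "z": 0.01, "spin": -0.653}
    - {"x": 0.006, "y": -0.51, "z": 0.01, "spin": -0.653}
    - {"x": 0.006, "y": -0.51, "z": 0.01, "spin": -0.653}

```text
time: 18.77
tool_pos: [527.3, -241.2, 397.0]
eef_rot: [-180.0, 0.0, -29.9]
wrist_force: [1.0, 0.2, -0.4]
finger_gap: 0.321
grip_force: 69.0
```

```bash
python3 - <<'E'
from h import *
s=manip.sense();T=tool();print(T[:3,3],s['eef_rot'],s['time'],s['grip_force'])
w=snap('wrist','w9.png');a=snap('scene','s9.png');b=snap('top','t9.png')
lamp=(T@np.array([31,0,208.7,1]))[:3];d=np.array([-.433,.25,.866]);L=np.array([597,-283,100.])
print('lamp',lamp)
ca=cv2.resize(a[60:160,230:330],(400,400),interpolation=cv2.INTER_CUBIC)
cb=cv2.resize(w[60:260,160:360],(400,400),interpolation=cv2.INTER_CUBIC)
cv2.imwrite('pics/c9.png',np.hstack([ca,cb])[:,:,::-1])
for n in('scene','wrist'):
    K,C,_=cam(n,T);print(n,[proj(K,C,p).round(1).tolist() for p in(L,lamp,lamp+d*89,L+d*100,L+d*189)])
E
```

```text
[ 527.28936121 -241.23705491  396.99270876] [-1.79992348e+02  2.28609046e-02 -2.98565204e+01] 18.775 68.95758748054504
lamp [ 554.11653387 -256.60414866  188.2803583 ]
scene [[292.9, 120.5], [302.1, 106.6], [311.9, 92.6], [302.4, 106.9], [312.2, 92.9]]
wrist [[259.5, 98.2], [257.1, 174.0], [255.6, 313.9], [259.3, 172.9], [258.9, 310.6]]
```

View pics/c9.png

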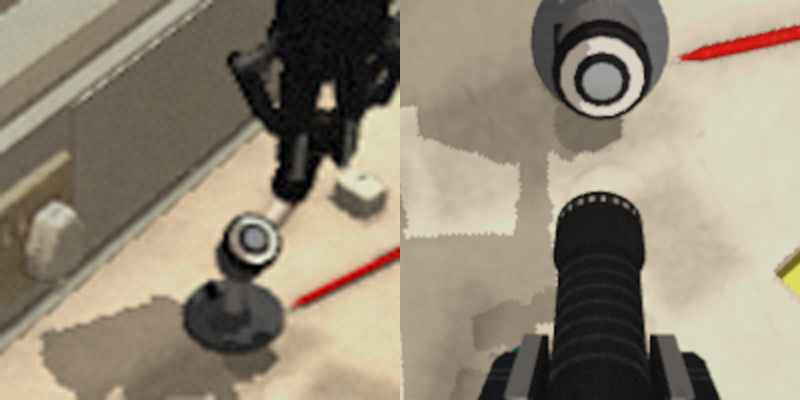

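The lens at wrist (261.5,101) lines up with the torch column at 260, in line with the foot. The lamp is about 100 mm along the axis, within a few mm. Handing in.

```bash
python3 -c "
from plant import manip
print(manip.hand_in())"
```

```text
the job is handed in; nothing more can be done
None
```

The returned short torch is seated and let go in the middle well, and the long torch is held about 10 cm from the lens, in line with its view (by my measurements); handed in at about 19 s, verdict not shown.

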